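Run a fingertip along a limit-switch strip

ROBOT

A 6-joint arm with a two-finger parallel gripper is mounted at the origin on a cart in front of the work surface, level with it; the furniture and walls round the work are solid. World frame = base frame: x ahead of the robot, y to its left, z up, the work surface at z = 0. Lengths are in mm, angles in rad, forces in N, time in s.
With the tool pointing down it reaches from about 300 to 775 mm from the base axis. Payload 14.6 kg.
Tool frame: the origin (TCP) lies between the finger pads; the fingertips stand manip.tip_reach ahead of it and the grasp point (between the pads) lies 5 mm behind it (manip.tip_reach is the distance from the TCP to the fingertips, in mm); z points along the fingers, y is the line along which they close (so a half turn about z gives the same grasp; the last joint's range is limited). The gripper opens to 94 mm and grips with 3 to 60 N. Pads are 16 mm wide; open, the fingers measure 119 mm over their backs; the gripper's body (75 mm by 177 mm) begins 78 mm behind the grasp point.
Start: joints at [-1.368, 0.3, 1.521, -0, 1.321, -0.067], TCP at [146.59, -530.095, 219.446] pointing down, gripper open.
Joint ranges: [-3.03, 3.03], [-0.79, 2.21], [0.23, 2.52], [-1.04, 4.18], [0, 3.07], [-2.55, 2.55]. Speed limits (rad/s): [2.22, 2.22, 2.57, 3.14, 3.14, 3.14].

INTERFACE

Orientations are given as [roll, pitch, yaw] about the fixed x, y, z axes, in that order (R = Rz(yaw) Ry(pitch) Rx(roll)).
In Python, from cell import manip gives the robot as it stands. The module is installed in compiled form; this text tells all that it offers.
- The arm moves only by the shell command python3 -m creep 'ROWS' [FORCE]. ROWS is JSON, a list of rows, each a list of 3 entries, a list of its own where there are three numbers: the opening, from -1 (shut) to 1 (fully open), then the shift along the tool's x, y, z in cm, then the turn about the tool's z in units of 5 degrees (1.0 is 5 degrees). In form: [[grip, [tx, ty, tz], roll], ...]. A call has 1 to 12 rows; each row is the pose to reach, as a shift and turn from the pose commanded when the call began, along the tool's axes at that moment; what a row does not reach only later rows make up. A row lasts 1/10 s, in which the tool goes at most 50 mm and 8.59 degrees, less where a joint would pass 70% of its speed; a pose out of reach is approached as far as the arm can. A call with a gripper value outside its range is refused whole. The fingers move at their own pace and stop on an object; FORCE is the grip in N (left out, the last holds). Time passes only in rows, so rows that repeat a pose let the fingers close. It gives the time, the measured TCP pose, the force, the opening and the grip force at its end, in the units of the state.
- manip.read_state(): the state, without advancing time (a new reading comes with each control period).
- manip.camera(name): name is "side" or "top" or "wrist"; returns the picture (384x512x3 uint8, red, green, blue); there is no depth.
- manip.camera_params(name): a dict with "fovy" (degrees; the focal length in pixels is half the picture's height over the tangent of half this angle, whatever the lens; pixels are square), "cx", "cy" (the principal point, pixels), "k1" (the pictures are not rectified: a ray, as slopes to the right and down, at radius r is drawn at 1 + k1 r^2 times it, then the intrinsics apply), "origin" and "attitude" of the camera in the world. Camera axes: x right, y down, z forward; pixel columns grow to the right and rows downward; lengths in mm; the calibration is good to about 2 mm. A picture is of the moment at which its call begins: read the wrist's pose just before it. camera_params takes no time and is no camera call; for the wrist camera it gives the pose at the moment of the call.
- manip.sign_off(): hands the job in; it is judged then, once.
The state is a dict: "clock": time; "joints": joint angles; "qd": joint speeds; "effort": joint torques, N m; "eef_pos": TCP position; "eef_rot": TCP orientation; "wrist_force": force on the tool from outside, world axes, zero at the start; "moment": the same for the moment, N m; "finger_gap": finger opening in mm; "finger_force": force on a finger pad.
Only numpy, scipy, OpenCV 4.12 (cv2) and the standard library are available. Lean on these libraries where they do the work, as an engineer would, in place of code of your own. Each camera call takes 0.05 s, during which the arm holds its last target. There are 200 camera calls.

TASK

Check the loose limit-switch strip by hand the way the machine's carriage would run over it: start at the home end (the end with the small grey junction box) and run a fingertip along the row of rollers, gently pressing each of the four levers down in turn until its switch trips, each springing back up before the next goes down. Finish on the last roller and keep its lever pressed down: the program ends while still holding it there. Nothing is picked up: the strip must not be lifted, tipped or pushed out of its place, and the parts lying round it stay where they are.

Things in the scene. Friction and masses are not known exactly. Their poses are not given: they have to be found in the camera images.
- limit_strip: Loose dark steel angle, 236 x 60 mm, 1.3 kg, with four black roller-lever switches in a row along its own y. Origin on the desk under the line of rollers, half way along; z up. Home end y = -118 mm: a grey junction box, 30 mm high, stands there on the -x side, its black cable gland reaching y = -121 mm. It spans x = -46 to 14 mm. All but the levers and rollers is lower than 46 mm.
- lever_1 (a joint): First lever (home end), hinged at its home-side end 42 mm above the desk, sloping up towards +y to a white roller 14 mm across, 9 mm wide. 0 rad = up, free; grows when pressed: 0.055 (roller 2.5 mm down) trips the switch, 0.18 (8 mm) is the stop. About 1 N starts it, 2.5 N at the stop. It yields to a finger coming from the home side; from the other side or too low it jams.
- lever_2 (a joint): The second lever, same values.
- lever_3 (a joint): The third lever, same values.
- lever_4 (a joint): The last lever, same values.
- roller_1 (a point): Top of the first roller when free (a point fixed to the strip: x = 0, y = -56 mm, 60 mm above the desk; it does not go down with the lever).
- roller_2 (a point): Top of the second roller when free (y = -2 mm).
- roller_3 (a point): Top of the third roller when free (y = 52 mm).
- roller_4 (a point): Top of the last roller when free (y = 106 mm).
- clear_relay: Bystander: clear-cased relay, 29 x 23 x 37 mm, standing; origin under its centre.
- can_capacitor: Bystander: grey-white can capacitor, 29 mm across, 53 mm high, standing; origin under its centre.
- block_battery: Bystander: 9 V block battery lying, 26 x 52 x 17 mm.
- cell_green: Bystander: green cylindrical cell lying, 18 x 66 mm.
- flux_bottle: Bystander: white dropper bottle with a red spout, 26 mm across, 86 mm high, standing; origin under its centre.

How it is judged (in metres and radians):
On the way, in this order (a step that is already met when the one before it is completed fails the run):
1. the first lever is pressed by the fingers until it trips, the second up (value of joint lever_1 above 0.055 rad and value of joint lever_2 below 0.04 rad and contact force between the fingers and limit_strip above 0.2 N), for 0.05 s.
2. the second lever is pressed until it trips, its neighbours up (value of joint lever_2 above 0.055 rad and value of joint each of lever_1, lever_3 below 0.04 rad), for 0.05 s.
3. the third lever is pressed until it trips, its neighbours up (value of joint lever_3 above 0.055 rad and value of joint each of lever_2, lever_4 below 0.04 rad), for 0.05 s.
4. the last lever is pressed until it trips, the third up (value of joint lever_4 above 0.055 rad and value of joint lever_3 below 0.04 rad), for 0.05 s.
At the end, for the whole second after the job is handed in: The last lever is held down past its trip point (over 0.055 rad, 2.5 mm at the roller) by the fingertip, the other three are back up (under 0.04 rad), and the strip lies flat, at rest, within 12 mm of where it was (all of step 4 and value of joint each of lever_1, lever_2 below 0.04 rad and contact force between the fingers and limit_strip above 0.3 N and distance of limit_strip from where it was at the start of the episode below 0.012 m and angle between limit_strip's own z axis and vertical below 0.05 rad and linear speed of limit_strip below 0.01 m/s); the arm keeps its last pose, push and grip.
It fails at once if the strip is pressed or pushed with more than 15 N (contact force between any of the fingers, the arm and limit_strip above 15 N).
It fails at once if the strip is pushed out of its place by more than 15 mm (distance of limit_strip from where it was at the start of the episode above 0.015 m or distance of any of roller_1, roller_4 from where it was at the start of the episode above 0.02 m).
It fails at once if the strip is lifted or tipped (height (world z) of limit_strip above 0.006 m or angle between limit_strip's own z axis and vertical above 0.08 rad).
It fails at once if a part lying round the strip is shifted by more than 15 mm (distance of any of clear_relay, can_capacitor, cell_green, block_battery, flux_bottle from where it was at the start of the episode above 0.015 m).
It also fails if it takes over 35 s, if anything falls off the work surface, if the arm or the gripper's body presses on something with over 40 N, if the wrist force passes 120 N, or if a joint passes its speed limit or range.

## Working session

There is one attempt and no reset: what is moved stays moved. The work goes in short steps, Python scripts to look and compute and a shell command to move; the robot and the scene stay as the last step left them, time stands still between calls to the robot, and variables do not carry over. Pictures are saved under pics/ and viewed, at most 10 in all, crops included, and the job is handed in when it is done.

```bash
mkdir -p pics; cat > h.py <<'E'
import numpy as np, cv2
from cell import manip
from scipy.spatial.transform import Rotation as Ro
def save(n,f):
    im=manip.camera(n); cv2.imwrite(f,im[:,:,::-1]); return im
def ray(p,u,v):
    f=192/np.tan(np.radians(p['fovy'])/2)
    xy=np.array([(u-p['cx'])/f,(v-p['cy'])/f]); s=xy.copy()
    for _ in range(20): s=xy/(1+p['k1']*(s@s))
    a=np.array(p['attitude'],float)
    R=a if a.shape==(3,3) else Ro.from_euler('xyz',a).as_matrix()
    return np.array(p['origin'],float),R@np.array([s[0],s[1],1.])
def onz(p,u,v,z):
    o,d=ray(p,u,v); return o+d*(z-o[2])/d[2]
def two(a,b):
    A=np.zeros((3,3));r=np.zeros(3)
    for o,d in(a,b):
        d=d/np.linalg.norm(d);M=np.eye(3)-np.outer(d,d);A+=M;r+=M@o
    return np.linalg.solve(A,r)
E
python3 - <<'E'
from h import *
print(manip.read_state(),manip.tip_reach)
for n in('top','side','wrist'):
    print(n,manip.camera_params(n)); save(n,f'pics/{n}0.png')
E
```

```text
{'clock': 0.0, 'joints': array([-1.36760623e+00,  3.00460568e-01,  1.52155051e+00,  1.82458748e-05,
        1.32069491e+00, -6.66011944e-02]), 'qd': array([ 0.00115456, -0.00144441, -0.00118492, -0.00029407, -0.00137716,
        0.00017883]), 'effort': array([-1.79866092e-04, -5.31812167e+01, -3.52737522e+01,  7.08525768e-02,
        2.44601921e-02, -1.08668087e-04]), 'eef_pos': array([ 146.54547541, -529.87571549,  218.90503121]), 'eef_rot': array([-3.14048297e+00, -9.17280150e-05,  2.69786719e-01]), 'wrist_force': array([-0.47042835,  0.07724689,  0.24218036]), 'moment': array([-0.03078317,  0.00415309,  0.00950781]), 'finger_force': 0.0, 'finger_gap': 93.90653548377318} 14.0
top {'fovy': 57.4454357365784, 'cx': 252.91495127397363, 'cy': 190.6298521454045, 'k1': 0.018085652442937063, 'origin': array([327.38682386, 276.14948474, 904.31775554]), 'attitude': array([-2.96650928, -0.00856356, -1.56231795])}
side {'fovy': 52.00991656493281, 'cx': 250.7263665966119, 'cy': 186.59518218127295, 'k1': -0.03602186521735174, 'origin': array([144.45344668, 843.74868032, 577.68186541]), 'attitude': array([-2.22008017,  0.01285049, -2.66432946])}
wrist {'fovy': 65.10105379028066, 'cx': 253.38897511257352, 'cy': 198.58100251906873, 'k1': 0.000606648774004904, 'origin': array([ 221.35941135, -509.81595704,  384.42806385]), 'attitude': array([ 2.86965033e+00,  1.69682341e-05, -1.30187057e+00])}
```

View pics/top0.png

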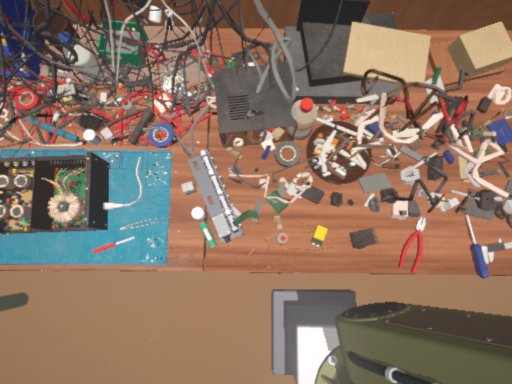

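View pics/side0.png

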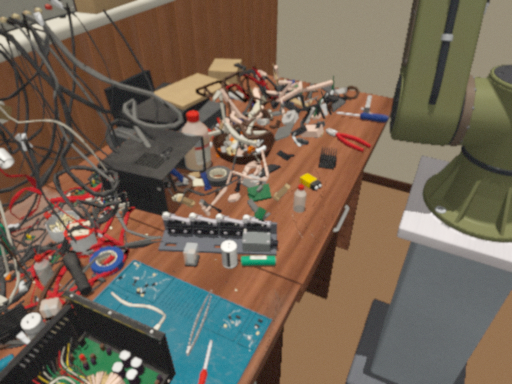

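The top view shows the strip from about (203,152) to (230,240), with relay (187,187), can (197,213) and green cell (208,233) on its left. In the side view the junction box is at (258,240), which is the end nearer the robot. I'll zoom in on both views.

```bash
python3 - <<'E'
import cv2
a=cv2.imread('pics/top0.png')[140:250,170:260]
b=cv2.imread('pics/side0.png')[195:285,145:300]
a=cv2.resize(a,None,fx=5,fy=5,interpolation=cv2.INTER_CUBIC);cv2.imwrite('pics/topc.png',a)
b=cv2.resize(b,None,fx=5,fy=5,interpolation=cv2.INTER_CUBIC);cv2.imwrite('pics/sidec.png',b)
E
```

```text
(no output)
```

View pics/topc.png

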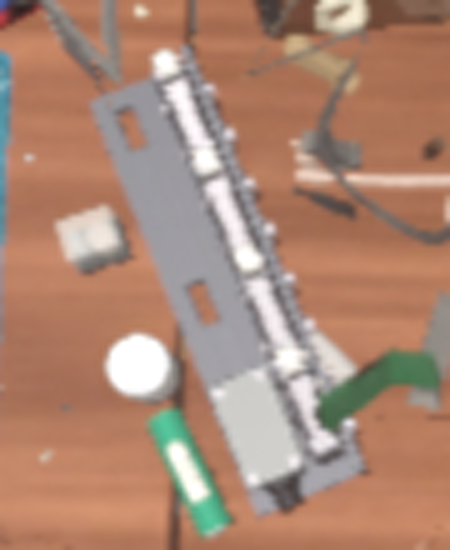

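View pics/sidec.png

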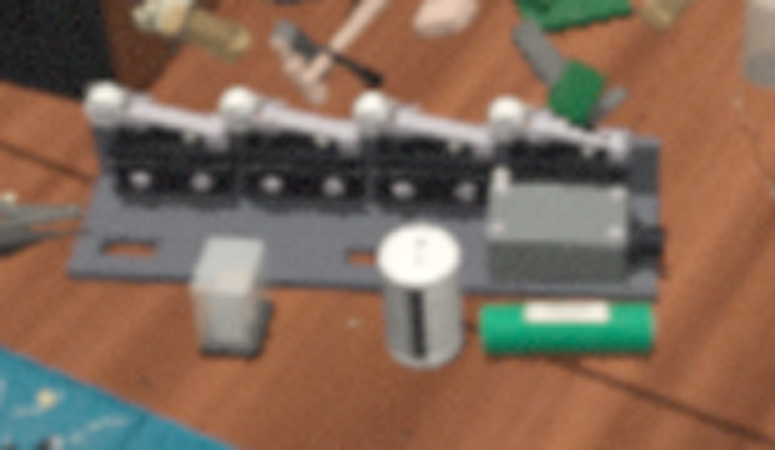

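The rollers show clearly in both views. Roller 1 sits at the junction-box end: top crop (289,360), side crop (507,112). Next I'll triangulate them.

```bash
cat > m.py <<'E'
from h import *
T=manip.camera_params('top');S=manip.camera_params('side')
def ctr(f,x0,y0,pts,R=4):
    im=cv2.imread(f).astype(float);o=[]
    for a,b in pts:
        u,v=x0+a/5-.4,y0+b/5-.4
        for _ in range(3):
            yy,xx=np.mgrid[round(v)-R:round(v)+R+1,round(u)-R:round(u)+R+1]
            g=im[yy,xx].min(2); w=np.clip(g-185,0,None)
            d=np.hypot(xx-u,yy-v)<R; w=w*d
            if w.sum()>0:u,v=(w*xx).sum()/w.sum(),(w*yy).sum()/w.sum()
        o.append((u,v))
    return o
t=[(170+a/5-.4,140+b/5-.4) for a,b in[(289,360),(246,258),(204,160),(165,63)]]
s=[(145+a/5-.4,195+b/5-.4) for a,b in[(507,112),(372,108),(240,105),(105,103)]]
t2=ctr('pics/top0.png',170,140,[(289,360),(246,258),(204,160),(165,63)])
s2=ctr('pics/side0.png',145,195,[(507,112),(372,108),(240,105),(105,103)])
P=[]
for k in range(4):
    for a,b in((t,s),(t2,s2)):
        p=two(ray(T,*a[k]),ray(S,*b[k]));print(k+1,np.round(a[k],1),np.round(b[k],1),p.round(1),onz(T,*a[k],54).round(1),onz(S,*b[k],54).round(1))
for tt in (t,t2):
    Q=np.array([(onz(T,*a,54)+0*onz(S,*b,54))[:2] for a,b in zip(tt,s)])
    Q2=np.array([onz(S,*b,54)[:2] for b in s2]);
    for q in (Q,Q2):
        y=np.array([-81,-27,27,81])/1.;d=(y@q)/(y@y);print(d,np.hypot(*d),np.arctan2(d[1],d[0]),q.mean(0))
E
python3 m.py
```

```text
1 [227.4 211.6] [246. 217.] [425.9 332.   58.9] [425.3 331.9  54. ] [429.7 327.5  54. ]
1 [227.1 210.7] [245.9 216.3] [427.  332.3  60.7] [427.6 332.7  54. ] [430.8 325.7  54. ]
2 [218.8 191.2] [219.  216.2] [475.4 354.   58.9] [475.6 354.1  54. ] [479.3 349.5  54. ]
2 [218.6 190.3] [218.8 215.4] [476.6 354.   60.7] [477.7 354.6  54. ] [480.9 347.6  54. ]
3 [210.4 171.6] [192.6 215.6] [524.1 375.8  58.6] [524.8 376.2  54. ] [527.9 371.8  54. ]
3 [210.4 170.5] [192.1 214.4] [525.9 375.4  60.8] [527.7 376.3  54. ] [530.7 369.2  54. ]
4 [202.6 152.2] [165.6 215.2] [574.6 397.3  56.5] [574.5 397.2  54. ] [577.6 395.3  54. ]
4 [202.6 152.2] [165.7 213.6] [573.5 396.9  60.7] [574.4 397.3  54. ] [580.4 391.3  54. ]
[0.91984331 0.40381357] 1.004578073317714 0.4136709140236948 [500.07327901 364.84821234]
[0.92337674 0.40470137] 1.0081705252269004 0.4130684073819786 [505.7125136  358.45849187]
[0.90805456 0.39920218] 0.9919301693085175 0.41419144888837334 [501.83405262 365.1968742 ]
[0.92337674 0.40470137] 1.0081705252269004 0.4130684073819786 [505.7125136  358.45849187]
```

Rollers 1 to 4 are at about (426.5,332), (476,354), (525.5,376) and (574.5,397), and the strip's y axis points at yaw 0.413. I'll swing over on an arc that keeps clear of the base, with the fingers shut and tool x lined up with the strip.

```bash
python3 -m creep '[[-1,[2,-1.6,0],0],[-1,[5.5,-4.4,0],0],[-1,[9.5,-7.6,0],-0.4],[-1,[13.5,-10.8,0],-0.8],[-1,[17.5,-14,0],-1.2],[-1,[21.5,-17.2,0],-1.6],[-1,[25.5,-20.4,0],-1.64],[-1,[29.5,-23.6,0],-1.64],[-1,[33.5,-26.8,0],-1.64],[-1,[36.6,-29.3,0],-1.64],[-1,[36.6,-29.3,0],-1.64]]' 20
python3 - <<'E'
from h import *
s=manip.read_state();e=s['eef_pos'];y=s['eef_rot'][2];print(s['eef_rot'],e,s['wrist_force'],s['finger_gap'])
R=Ro.from_euler('xyz',s['eef_rot']).as_matrix()
for p in [(417,328)]: print((R.T@(np.array([*p,130])-e)).round(1))
E
```

```text
clock: 1.25
eef_pos: [423.2, -146.2, 219.3]
eef_rot: [-3.141, -0.0, 0.419]
wrist_force: [-0.1, -0.5, -0.0]
finger_gap: 9.2
finger_force: 0.0
[-3.14100092e+00 -3.55779331e-04  4.18550220e-01] [ 423.22057439 -146.16926551  219.306579  ] [-0.11142281 -0.46798287 -0.01046031] 9.19224278739535
[ 187.  -435.7   89.6]
```

```bash
python3 -m creep '[[-1,[1,-2.3,0],0],[-1,[2.8,-6.5,0],0],[-1,[4.6,-10.8,0],0],[-1,[6.5,-15.1,0],0],[-1,[8.4,-19.5,0],0.06],[-1,[10.3,-24,0],0.06],[-1,[12.2,-28.4,0],0.06],[-1,[14.1,-32.9,1],0.06],[-1,[16,-37.4,3],0.06],[-1,[17.9,-41.5,5.5],0.06],[-1,[18.7,-43.5,8],0.06],[-1,[18.7,-43.5,8],0.06]]'
python3 - <<'E'
from h import *
a=save('side','pics/s1.png');b=save('wrist','pics/w1.png')
cv2.imwrite('pics/c1.png',np.hstack([cv2.resize(a[120:300,100:350],(500,360)),cv2.resize(b,(300,225)).repeat(1,0) if 0 else cv2.copyMakeBorder(cv2.resize(b,(300,225)),0,135,0,0,0)])[:,:,::-1])
s=manip.read_state();e=s['eef_pos'];print(e,s['eef_rot'],s['wrist_force'],s['finger_gap'])
R=Ro.from_euler('xyz',s['eef_rot']).as_matrix()
for p in [(426.5,332.2),(476,354),(525.5,375.8),(574.5,397.3)]: print((R.T@(np.array([*p,74])-e)).round(1))
E
```

```text
clock: 2.45
eef_pos: [416.4, 324.3, 135.6]
eef_rot: [3.141, 0.006, 0.41]
wrist_force: [-0.1, -0.8, 1.0]
finger_gap: 0.4
finger_force: 0.0
[417.95465281 322.80918791 139.13049047] [3.14116479e+00 1.38500300e-03 4.08157860e-01] [-0.14782118 -0.36749946 -0.03416193] 0.613751799831172
[11.7 -5.3 65.1]
[65.7 -5.6 65. ]
[119.8  -6.   65. ]
[173.3  -6.3  64.9]
```

View pics/c1.png

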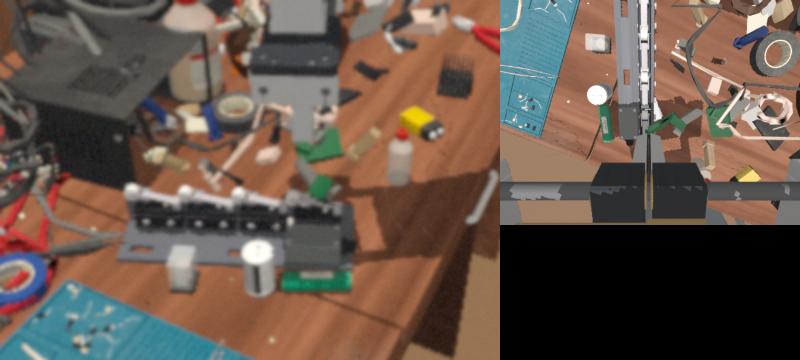

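The fingers hover over the home end and the strip is untouched. The flux bottle is at crop (400,160), well off to the side. Before moving on I'll check how high the black box beyond roller 4 stands.

```bash
python3 - <<'E'
from h import *
S=manip.camera_params('side')
for bot,top in (((156,212),(155,179)),):
    b=onz(S,*bot,0);o,d=ray(S,*top)
    k=((b-o)[:2]@d[:2])/(d[:2]@d[:2]);print(b.round(),(o+k*d).round())
T=manip.camera_params('top')
for z in(0,60,100):print(z,onz(T,220,134,z).round(),onz(T,300,128,z).round())
print(manip.read_state()['eef_pos'],manip.read_state()['wrist_force'])
E
```

```text
[648. 350.   0.] [640. 342.  89.]
0 [641. 360.   0.] [661. 144.   0.]
60 [621. 354.  60.] [639. 153.  60.]
100 [607. 351. 100.] [624. 158. 100.]
[417.95465281 322.80918791 139.13049047] [-0.14782118 -0.36749946 -0.03416193]
```

Box top is about 90 mm and the gripper body stays above 150 mm, so there's room. Lowering to about 6 mm above roller 1, slightly on its home side.

```bash
python3 -m creep '[[-1,[0.3,-0.3,1.5],-0.05],[-1,[0.6,-0.5,3.5],-0.05],[-1,[0.8,-0.54,5],-0.05],[-1,[0.8,-0.54,5.8],-0.05],[-1,[0.8,-0.54,5.8],-0.05],[-1,[0.8,-0.54,5.8],-0.05],[-1,[0.8,-0.54,5.8],-0.05],[-1,[0.8,-0.54,5.8],-0.05]]'
python3 - <<'E'
from h import *
s=manip.read_state();e=s['eef_pos'];print(e,s['eef_rot'],s['wrist_force'])
R=Ro.from_euler('xyz',s['eef_rot']).as_matrix()
for p in [(426.5,332.2),(476,354),(525.5,375.8),(574.5,397.3)]: print((R.T@(np.array([*p,69.5])-e)).round(1))
a=save('side','pics/s2.png')[180:270,140:300];b=save('top','pics/t2.png')[130:250,170:270]
cv2.imwrite('pics/c2.png',np.hstack([cv2.resize(a,(480,270)),cv2.resize(b,(225,270))])[:,:,::-1])
E
```

```text
clock: 3.35
eef_pos: [423.4, 331.6, 82.1]
eef_rot: [-3.141, -0.001, 0.412]
wrist_force: [-0.3, 0.0, -0.7]
finger_gap: 0.3
finger_force: 0.0
[423.4196947  331.62856719  82.12693238] [-3.14137373e+00 -1.13989575e-03  4.12096452e-01] [-0.27242442  0.01681363 -0.65463951]
[ 3.   0.7 12.6]
[57.1  0.6 12.7]
[111.2   0.4  12.8]
[164.7   0.3  12.8]
```

View pics/c2.png

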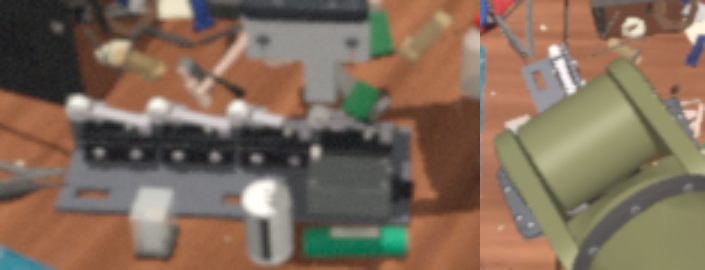

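The fingertip is right above roller 1 at crop (320,105), lined up across the strip. Pressing slowly now.

```bash
python3 -m creep '[[-1,[0.1,0.05,0.4],0],[-1,[0.3,0.07,0.8],0],[-1,[0.3,0.07,1.0],0],[-1,[0.3,0.07,1.1],0],[-1,[0.3,0.07,1.15],0],[-1,[0.3,0.07,1.2],0],[-1,[0.3,0.07,1.25],0],[-1,[0.3,0.07,1.25],0],[-1,[0.3,0.07,1.25],0],[-1,[0.3,0.07,1.25],0]]'
python3 - <<'E'
from h import *
s=manip.read_state();print(s['eef_pos'],s['wrist_force'])
a=save('side','pics/s3.png')[195:245,150:270]
cv2.imwrite('pics/c3.png',cv2.resize(a,None,fx=6,fy=6,interpolation=cv2.INTER_CUBIC)[:,:,::-1])
E
```

```text
clock: 4.45
eef_pos: [426.3, 332.0, 69.0]
eef_rot: [-3.142, -0.0, 0.412]
wrist_force: [-0.3, 0.2, 1.6]
finger_gap: 0.4
finger_force: 0.9
[426.25780095 332.03824267  69.01151973] [-0.32856917  0.23148222  1.58707339]
```

View pics/c3.png

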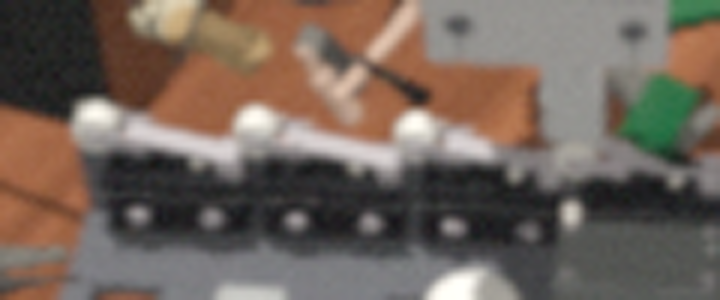

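The wrist force rose to about 1.6 N at tip height 55 mm, so roller 1 (crop 575,158) is pressed about 5 mm and the others are up. On to roller 2, lifting in between.

```bash
python3 -m creep '[[-1,[0,0,-0.6],0],[-1,[0.5,0,-1.1],0],[-1,[2.5,0,-1.1],0],[-1,[4.5,0,-1.1],0],[-1,[5.3,0,-0.8],0],[-1,[5.4,0,-0.5],0],[-1,[5.4,0,-0.3],0],[-1,[5.4,0,-0.1],0],[-1,[5.4,0,0],0],[-1,[5.4,0,0],0],[-1,[5.4,0,0],0],[-1,[5.4,0,0],0]]'
python3 - <<'E'
from h import *
s=manip.read_state();e=s['eef_pos'];print(e,s['wrist_force'])
R=Ro.from_euler('xyz',s['eef_rot']).as_matrix()
for p in [(476,354),(525.5,375.8),(574.5,397.3)]: print((R.T@(np.array([*p,69])-e)).round(1))
a=save('side','pics/s4.png')[195:245,150:270]
cv2.imwrite('pics/c4.png',cv2.resize(a,None,fx=6,fy=6,interpolation=cv2.INTER_CUBIC)[:,:,::-1])
E
```

```text
clock: 5.7
eef_pos: [475.7, 353.7, 69.1]
eef_rot: [3.142, -0.0, 0.412]
wrist_force: [-0.0, -0.7, 2.3]
finger_gap: 0.1
finger_force: 0.9
[475.70445396 353.65330328  69.13010609] [-0.02228468 -0.6739686   2.27851214]
[ 0.4 -0.2  0.1]
[54.5 -0.3  0.1]
[108.   -0.4   0.2]
```

View pics/c4.png

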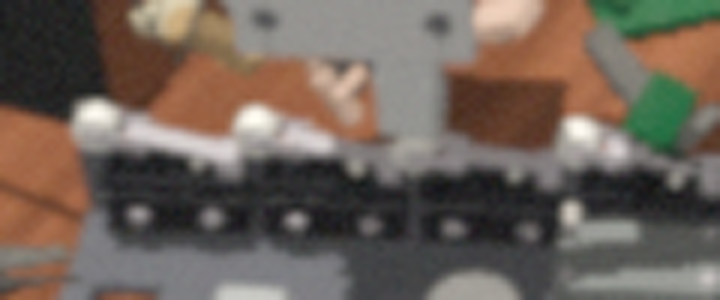

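Roller 2 is down at crop (415,150) with 2.3 N, and roller 1 has sprung back up at (580,138). Roller 3 is next.

```bash
python3 -m creep '[[-1,[0,0,-0.6],0],[-1,[0.5,0,-1.1],0],[-1,[2.5,0,-1.1],0],[-1,[4.5,0,-1.1],0],[-1,[5.3,0,-0.8],0],[-1,[5.4,0,-0.5],0],[-1,[5.4,0,-0.3],0],[-1,[5.4,0,-0.1],0],[-1,[5.4,0,0],0],[-1,[5.4,0,0],0],[-1,[5.4,0,0],0],[-1,[5.4,0,0],0]]'
python3 - <<'E'
from h import *
s=manip.read_state();e=s['eef_pos'];print(e,s['wrist_force'])
R=Ro.from_euler('xyz',s['eef_rot']).as_matrix()
for p in [(525.5,375.8),(574.5,397.3)]: print((R.T@(np.array([*p,69])-e)).round(1))
a=save('side','pics/s5.png')[195:245,150:270]
cv2.imwrite('pics/c5.png',cv2.resize(a,None,fx=6,fy=6,interpolation=cv2.INTER_CUBIC)[:,:,::-1])
E
```

```text
clock: 6.95
eef_pos: [525.2, 375.3, 69.1]
eef_rot: [-3.142, -0.0, 0.412]
wrist_force: [0.5, 0.1, 1.1]
finger_gap: 0.7
finger_force: 0.9
[525.16641401 375.29824696  69.13749457] [0.46339722 0.08107729 1.14756271]
[ 0.5 -0.3  0.1]
[54.  -0.4  0.1]
```

View pics/c5.png

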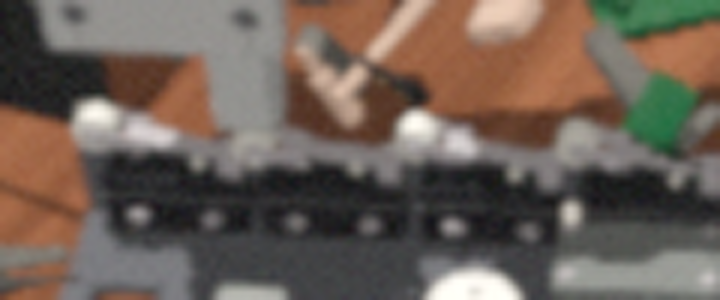

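Roller 3 is down at (250,145) and roller 2 is back up. Roller 1 is still up, in the gripper's shadow. Now the last one, which I hold down.

```bash
python3 -m creep '[[-1,[0,0,-0.6],0],[-1,[0.5,0,-1.1],0],[-1,[2.5,0,-1.1],0],[-1,[4.5,0,-1.1],0],[-1,[5.3,0,-0.8],0],[-1,[5.4,0,-0.5],0],[-1,[5.4,0,-0.3],0],[-1,[5.4,0,-0.1],0],[-1,[5.4,0,0],0],[-1,[5.4,0,0],0],[-1,[5.4,0,0],0],[-1,[5.4,0,0],0]]'
python3 - <<'E'
from h import *
s=manip.read_state();e=s['eef_pos'];print(e,s['wrist_force'])
a=save('side','pics/s6.png')[195:245,150:270]
cv2.imwrite('pics/c6.png',cv2.resize(a,None,fx=6,fy=6,interpolation=cv2.INTER_CUBIC)[:,:,::-1])
E
```

```text
clock: 8.2
eef_pos: [574.7, 396.9, 69.2]
eef_rot: [3.142, -0.0, 0.412]
wrist_force: [-0.8, -0.9, 1.7]
finger_gap: 0.3
finger_force: 0.9
[574.65332071 396.87616682  69.15436403] [-0.81438212 -0.91379357  1.73447986]
```

View pics/c6.png

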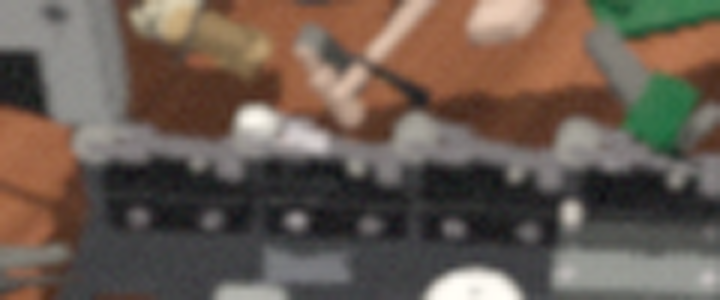

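The last roller is held down under the fingertip at crop (97,142). The other three are up and the strip hasn't moved, so I'm handing in.

```bash
python3 -c "
from cell import manip
print(manip.sign_off())"
```

```text
the job is handed in; nothing more can be done
None
```

I pressed all four levers in turn from the home end, each about 5 mm down, and handed the job in with the last one still held; the sign-off returned no verdict. I lifted the fingertip clear between rollers instead of dragging it along the row, and in the camera views each lever sprang back and the strip did not visibly move.

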